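# Start the glue timer and hold a spring clip open around the card

### The job

Start the glue timer by pressing its keys fully down one at a time, yellow, then blue, then green. Then squeeze the handles of the spring clip, lift it off its rest, and bring it jaws down over the middle of the top edge of the upright card, squared up with the card, so that the card's edge stands well inside the wide-open jaws and the clip touches the card nowhere. Finish still squeezing: the program ends with the clip held open like that, not let go and not clipped on; leave the other things on the table where they are.

Things in the scene. Friction and masses are not known exactly. Their poses are not given: they have to be found in the camera images.
- timer: white fixed timer case, 92 x 132 x 22 mm, dark display on its far half, three round keys in a row on its near half. Origin: centre of its underside, on the table; z up, the row of keys runs along its y, the display lies to +x.
- key_yellow_top (a point): centre of the top face of the yellow key (the middle one), a 22 mm round cap, about 44 mm above the table, in a 38 mm grey collar 10 mm lower. Keys are 41 mm apart; each goes down 6 mm on a spring, about 1.2 N to start and 4 N fully down, and returns by itself.
- key_blue_top (a point): the same for the blue key (at -y of the yellow one)
- key_green_top (a point): the same for the green key (at +y of the yellow one)
- key_yellow (a joint): travel of the yellow key, m: 0 up, 0.006 fully down; counts as pressed beyond 0.0045
- key_blue (a joint): the same for the blue key
- key_green (a joint): the same for the green key
- clip_rest: fixed dark wooden foot, 64 x 72 x 12 mm, with an upright light wooden rib 5 mm thick (along x), 50 mm long (along y), top 60 mm above the table; the clip bites on the rib. Origin: centre of the underside.
- clip: loose spring clip, 80 g (varies), upright on the rib: two orange handles up, two orange rubber jaws down. Origin: middle of its 9 mm thick pivot barrel, 72 mm above the table at the start; z up to the handles, barrel along y; it opens along x. Jaws reach 45 mm below the barrel and are 28 mm wide (y). Squeezing the handle ends together along x opens the jaws; let go, it springs shut.
- jaw_near (a joint): angle of the lever on the clip's -x side, rad: 0 biting on the 5 mm rib, 0.30 at its stop (wide open; each handle end then needs about 10 N, 5 N at first); both levers turn alike. The gap between the jaw tips is about 5 mm + 85 mm x angle, 30 mm at the stop.
- jaw_far (a joint): the same for the lever on the clip's +x side
- near_handle (a point): centre of the rounded end bar of the -x handle, 7 mm thick, 24 mm long (along y), 45 mm above the barrel. The two bars are 49 mm apart over their outer faces at the start, 20 mm (and 49 mm above the barrel) when squeezed to the stop.
- far_handle (a point): the same for the +x handle
- card_stand: fixed wooden stand, 60 x 112 x 27 mm, holding an upright rigid card, blue on its -x face with a white panel, 5 mm thick (along x), 100 mm wide (along y), top edge 130 mm above the table. Origin: centre of the underside.
- card_edge (a point): middle of the card's top edge (marked by a small orange patch on the blue face just below it); axes as the stand's
- glue_stick: bystander: glue stick, 27 mm across, 87 mm high; origin at the centre of its underside
- knob_stamp: bystander: wooden stamp with a turned handle, 31 x 37 x 74 mm; origin at the centre of its underside
- block_stamp: bystander: wooden block stamp, 32 x 45 x 22 mm; origin at the centre of its underside
There are look-alikes about, which are no part of the job. What is shaped like the clip but pink is not meant.

How it is judged:
By the outcome, as a careful person would: the job done as asked, in the order asked, and still so for the second after the job is handed in, while the arm keeps its last pose, push and grip.
It also fails if it takes over 48 s, if anything falls off the work surface, if the arm or the gripper's body presses on something with over 40 N, if the wrist force passes 120 N, or if a joint passes its speed limit or range.

### The arm

A 6-joint arm with a two-finger parallel gripper is mounted at the origin on the work surface; the furniture and walls round the work are solid. World frame = base frame: x ahead of the robot, y to its left, z up, the work surface at z = 0. Lengths are in mm, angles in rad, forces in N, time in s.
With the tool pointing down it reaches from about 225 to 725 mm from the base axis. Payload 3.1 kg.
Tool frame: the origin (TCP) lies at the centre of the arm's flange, where the gripper is bolted on; the fingertips stand 173 mm ahead of it and the grasp point (between the pads) lies grasp_offset ahead of it (grasp_offset is the distance from the TCP to the grasp point, in mm); z points along the fingers, y is the direction in which the jaws open and shut (so a half turn about z gives the same grasp; the last joint's range is limited). The gripper opens to 85 mm and grips with 20 to 120 N. Pads are 22 mm wide; open, the fingers measure 114 mm over their backs; the gripper's body (76 mm by 85 mm) begins 54 mm behind the grasp point. The pads swing forward as they close: fully open they stand 13 mm farther back than shut.
Start: joints at [-1.477, 0.048, 0.099, 1.622, 0, 1.443], TCP at [115.478, -512.136, 404.712] pointing down, gripper open.
Joint ranges: [-2.91, 2.91], [-0.99, 1.94], [-1.21, 1.42], [-2.12, 2.29], [-1.49, 1.47], [-3.14, 3.14]. Speed limits (rad/s): [2.79, 2.79, 3.14, 3.14, 3.14, 3.14].

### API

Orientations are given as a 3x3 rotation matrix whose columns are the frame's x, y, z axes.
In Python, from workcell import * gives the robot as it stands.
- The arm moves only by the tool drive_tool, never from a script. Its argument "deltas" is a list of rows, each a list of 3 entries, a list of its own where there are three numbers: the closure, from 0 (fully open) to 1 (shut), then the shift along the world's x, y, z in cm, then the turn about the world's z in rad. A call has 1 to 8 rows; each row is the pose to reach, as a shift and turn from the pose commanded when the call began; what a row does not reach only later rows make up. A row lasts 1/8 s, in which the tool goes at most 62.5 mm and 10.7 degrees, less where a joint would pass 70% of its speed; a pose out of reach is approached as far as the arm can. A call with a gripper value outside its range is refused whole. The fingers move at their own pace and stop on an object; "grip_force" is the grip in N (left out, the last holds). Time passes only in rows, so rows that repeat a pose let the fingers close. It gives the time, the measured TCP pose, the force and the opening at its end, in the units of the state.
- sense(): the state, without advancing time (a new reading comes with each control period).
- grab_frame(name): name is "scene" or "top" or "wrist"; returns the picture (420x560x3 uint8, red, green, blue); there is no depth.
- camera_model(name): a dict with "fx", "fy", "cx", "cy" (pixels), "R" (3x3) and "t" (3): a world point X has camera coordinates R X + t; the wrist camera has in their place "hand_eye" (4x4, takes a point from camera to tool coordinates, whose origin is the TCP and whose axes are the flange's). Camera axes: x right, y down, z forward; pixel columns grow to the right and rows downward; lengths in mm; the calibration is good to about 2 mm. A picture is of the moment at which its call begins: read the wrist's pose just before it. camera_model takes no time and is no camera call.
- sign_off(): hands the job in, once; it reports no verdict.
The state is a dict: "t": time; "joints": joint angles; "dq": joint speeds; "tau": joint torques, N m; "tcp_pos": TCP position; "ee_rot": TCP orientation; "force": force on the tool from outside, world axes, zero at the start; "torque": the same for the moment, N m; "finger_gap": finger opening in mm.
Only numpy, scipy, OpenCV 4.12 (cv2) and the standard library are available. Lean on these libraries where they do the work, as an engineer would, in place of code of your own. Each camera call takes 0.05 s, during which the arm holds its last target. There are 200 camera calls.

## Working session

There is one attempt and no reset: what is moved stays moved. The work goes in short steps, Python scripts to look and compute and a tool call to move; the robot and the scene stay as the last step left them, time stands still between calls to the robot, and variables do not carry over. Pictures are saved under pics/ and viewed, about 8 in all and at most 12, crops included, and the job is handed in when it is done.

Besides the shell and the picture viewer there is one more tool, called after "Call:" by a JSON object that holds its "fn" and its "kwargs", one argument or row to a line. drive_tool: Moves the arm, as the interface text tells. Its arguments: {"type":"object","properties":{"deltas":{"type":"array"},"grip_force":{"type":"number"}},"required":["deltas"]}

```bash
mkdir -p pics
python3 - <<'E'
from workcell import *
import cv2,numpy as np
s=sense();print({k:np.round(v,3).tolist() for k,v in s.items()})
try: print(grasp_offset)
except Exception as e: print(e)
for n in("scene","top"):
    cv2.imwrite(f"pics/{n}0.png",grab_frame(n)[:,:,::-1])
    m=camera_model(n);print(n,{k:np.round(v,4).tolist() for k,v in m.items()})
print({k:np.round(v,4).tolist() for k,v in camera_model("wrist").items()})
E
```

```text
{'t': 0.0, 'joints': [-1.477, 0.049, 0.098, 1.622, -0.0, 1.443], 'dq': [0.001, -0.002, 0.001, -0.002, 0.0, 0.001], 'tau': [-0.0, -33.878, 32.002, 0.02, -0.0, 0.0], 'tcp_pos': [115.447, -511.939, 403.512], 'ee_rot': [[0.976, 0.22, -0.0], [0.22, -0.976, 0.002], [0.0, -0.002, -1.0]], 'force': [-0.44, -0.36, 0.605], 'torque': [-0.019, -0.016, 0.024], 'finger_gap': 85.394}
154.70000000000002
scene {'fx': 473.3144, 'fy': 473.3144, 'cx': 278.4805, 'cy': 207.6616, 'R': [[0.4601, 0.8877, -0.0181], [0.6551, -0.3532, -0.6679], [-0.5993, 0.2955, -0.744]], 't': [-337.4271, -259.7816, 1549.8058]}
top {'fx': 416.066, 'fy': 416.066, 'cx': 277.5692, 'cy': 208.1467, 'R': [[0.0126, -0.9996, 0.0234], [-0.9886, -0.0159, -0.1494], [0.1497, -0.0212, -0.9885]], 't': [90.1181, 572.6263, 996.4815]}
{'fx': 300.9592, 'fy': 300.9592, 'cx': 283.6876, 'cy': 212.3109, 'hand_eye': [[0.0007, -0.9558, -0.2942, 74.8398], [1.0, 0.0007, 0.0002, -1.0648], [0.0, -0.2942, 0.9558, 30.5796], [0.0, 0.0, 0.0, 1.0]]}
```

View pics/scene0.png

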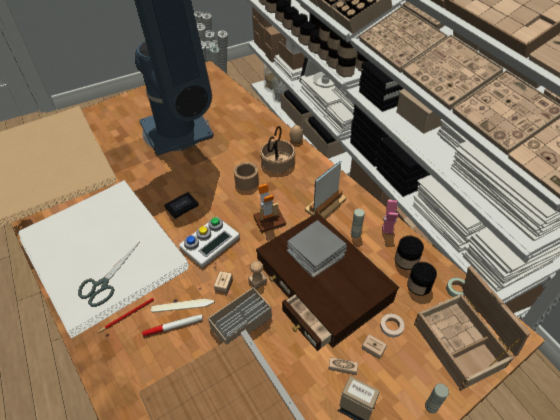

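View pics/top0.png

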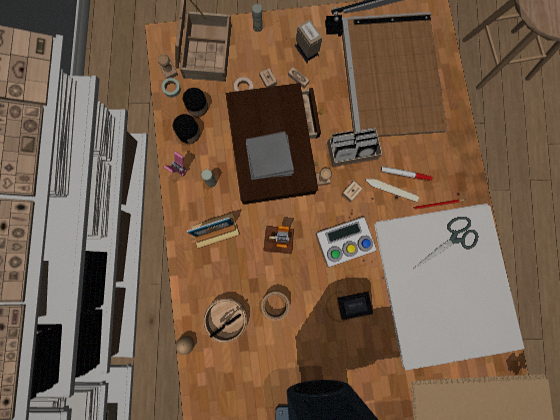

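The scene shows the orange clip at (267,197), against the pink look-alike at (390,217). The timer keys are blue (191,241), yellow (203,231) and green (215,223), and the card stand is at (326,192). In the top view the clip is at (282,236), the card at (213,230), and the keys at G(334,255), Y(351,249), B(366,243). The orange clip fits the description, since it sits on a dark foot with a light rib. I'll confirm it in a crop and take coarse measurements.

```bash
cat > h.py <<'E'
from workcell import *
import cv2,numpy as np
def cam(n,s=None):
    m=camera_model(n);K=np.array([[m["fx"],0,m["cx"]],[0,m["fy"],m["cy"]],[0,0,1.]])
    if n!="wrist": return K,np.array(m["R"]),np.array(m["t"])
    T=np.eye(4);T[:3,:3]=s["ee_rot"];T[:3,3]=s["tcp_pos"]
    I=np.linalg.inv(T@np.array(m["hand_eye"]));return K,I[:3,:3],I[:3,3]
def atz(c,uv,z):
    K,R,t=c;d=R.T@np.linalg.inv(K)@[*uv,1];o=-R.T@t;return o+d*(z-o[2])/d[2]
def proj(c,X):
    K,R,t=c;p=K@(R@np.asarray(X,float)+t);return p[:2]/p[2]
def tri(c1,u1,c2,u2):
    P=[K@np.c_[R,t] for K,R,t in(c1,c2)]
    h=cv2.triangulatePoints(P[0],P[1],np.array(u1,float).reshape(2,1),np.array(u2,float).reshape(2,1)).ravel();return h[:3]/h[3]
H=dict(yellow=(22,34),blue=(105,128),green=(50,85),orange=(5,17),pink=(145,175))
def blobs(im,c,roi,smin=110,vmin=70):
    x0,y0,x1,y1=roi;hsv=cv2.cvtColor(np.ascontiguousarray(im[y0:y1,x0:x1]),cv2.COLOR_RGB2HSV)
    m=cv2.inRange(hsv,(H[c][0],smin,vmin),(H[c][1],255,255))
    n,_,st,ce=cv2.connectedComponentsWithStats(m)
    return sorted([(int(st[i,4]),*np.round(ce[i]+[x0,y0],1).tolist()) for i in range(1,n)],reverse=True)[:3]
E
python3 - <<'E'
from h import *
S=cv2.imread("pics/scene0.png")[:,:,::-1];T=cv2.imread("pics/top0.png")[:,:,::-1]
cs,ct=cam("scene"),cam("top")
for c in("yellow","blue","green"):
    a=blobs(S,c,(178,210,232,262));b=blobs(T,c,(315,215,378,270));print(c,a[:2],b[:2])
    print(" tri",tri(cs,a[0][1:],ct,b[0][1:]).round(1)," z44",atz(cs,a[0][1:],44).round(1),atz(ct,b[0][1:],44).round(1))
print("orange",blobs(S,"orange",(240,170,290,235),180),blobs(T,"orange",(260,215,300,255),180))
a=cv2.resize(S[160:270,170:360],None,fx=4,fy=4,interpolation=2);b=cv2.resize(T[200:280,175:385],None,fx=3.6,fy=3.6,interpolation=2)
o=np.zeros((600,760,3),np.uint8);h=310;o[:h]=a[:h,:760];o[h:h+288,:756]=b[:288,:756];cv2.imwrite("pics/crop1.png",o[:,:,::-1])
E
```

```text
yellow [(56, 202.6, 229.9), (1, 213.0, 217.0)] [(61, 350.5, 248.2)]
 tri [474.5 -84.4  35.7]  z44 [481.4 -85.8  44. ] [474.  -82.7  44. ]
blue [(52, 190.4, 239.4)] [(61, 366.0, 243.0)]
 tri [ 488.2 -123.1   35. ]  z44 [ 495.7 -124.    44. ] [ 487.4 -121.4   44. ]
green [(42, 214.6, 220.6)] [(56, 335.3, 253.5)]
 tri [460.9 -45.8  36.9]  z44 [467.1 -47.1  44. ] [460.5 -45.   44. ]
orange [(86, 263.1, 188.0), (47, 268.6, 197.7), (21, 267.2, 215.8)] [(67, 282.6, 228.2), (46, 280.9, 245.0), (6, 268.2, 248.5)]
```

View pics/crop1.png

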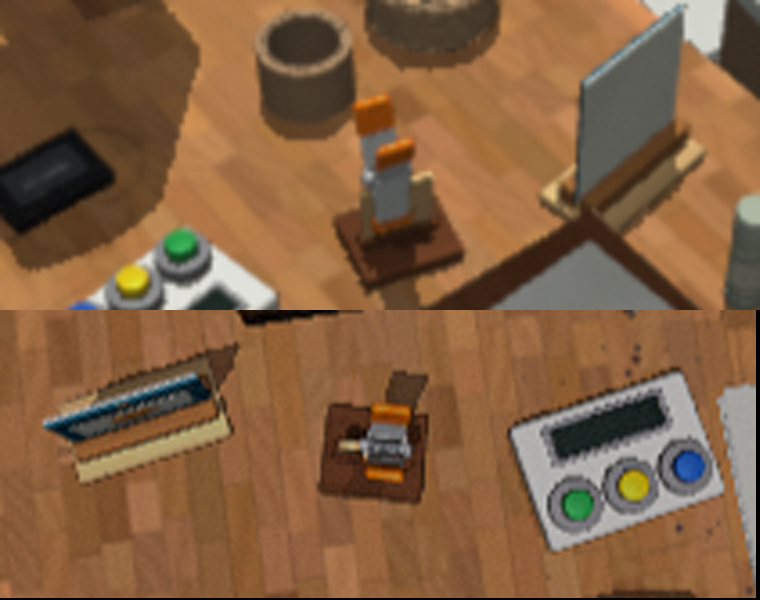

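The crop confirms it: the orange clip sits on the light rib of a dark foot, the card has a blue and white face, and the timer is yawed about 0.33 rad. Next I'll bring the wrist camera over the timer with the fingers shut.

Call:
{"fn": "drive_tool", "kwargs": {
  "deltas": [
    [1,[6,6,0],0],
    [1,[11,12,0],0],
    [1,[16,18,-1],0.03],
    [1,[20,24,-2],0.06],
    [1,[24,30,-4],0.1],
    [1,[28,36,-6],0.11],
    [1,[32.4,41.5,-8.5],0.11],
    [1,[32.4,41.5,-8.5],0.11]
  ]
}}

```text
t: 1.1
tcp_pos: [418.9, -124.3, 329.4]
ee_rot: [[0.945, 0.326, 0.0], [0.326, -0.945, -0.0], [0.0, 0.0, -1.0]]
force: [1.2, 0.3, -0.1]
finger_gap: 0.1
```

Call:
{"fn": "drive_tool", "kwargs": {
  "deltas": [
    [1,[0,0,0],0],
    [1,[0,0,0],0],
    [1,[0,0,0],0]
  ]
}}

```text
t: 1.48
tcp_pos: [417.8, -127.4, 330.7]
ee_rot: [[0.946, 0.323, 0.0], [0.323, -0.946, -0.001], [0.0, 0.001, -1.0]]
force: [-0.5, -0.6, 0.9]
finger_gap: 0.1
```

Run:
```python
from h import *
s=sense();print(s["t"],s["tcp_pos"],np.round(s["ee_rot"],3).tolist(),np.round(s["joints"],3),np.round(s["dq"],3),s["finger_gap"])
im=grab_frame("wrist");cv2.imwrite("pics/w1.png",im[:,:,::-1])
c=cam("wrist",s)
for k in("yellow","blue","green","orange"):
    b=blobs(im,k,(0,0,560,420),150);print(k,b,[atz(c,q[1:],44).round(1).tolist() for q in b[:1]])
```

```text
1.475 [ 417.7708766  -127.37356413  330.67335059] [[0.946, 0.323, 0.0], [0.323, -0.946, -0.001], [0.0, 0.001, -1.0]] [-0.45  -0.188 -0.271  1.487 -0.     2.363] [-0.012 -0.001  0.003 -0.002  0.002  0.002] 0.08873174607034799
yellow [(520, 258.1, 128.4)] [[475.2, -84.7, 44.0]]
blue [(513, 307.4, 127.8)] [[488.8, -122.7, 44.0]]
green [(33, 211.5, 120.1), (2, 219.0, 127.5)] [[469.1, -46.9, 44.0]]
orange [(5044, 96.3, 53.4), (2478, 415.9, 25.2), (1368, 12.5, 315.7)] [[487.9, 49.1, 44.0]]
```

View pics/w1.png

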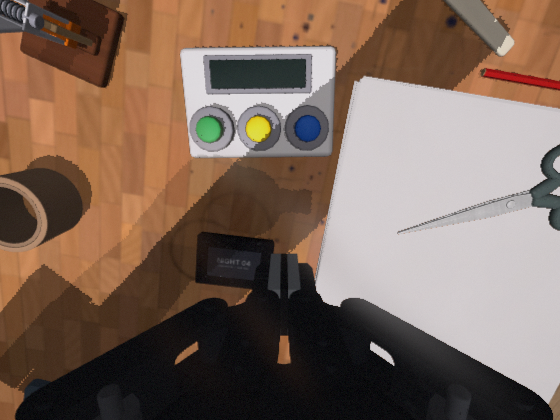

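The wrist view shows the timer clearly: green (208,128), yellow (258,128), blue (307,128). The measured spacing is 40.4 mm against the stated 41 mm, and yellow is at about (475,-84.5). I'll move over yellow.

Call:
{"fn": "drive_tool", "kwargs": {
  "deltas": [
    [1,[3,2,-4],0.01],
    [1,[5.7,4.3,-8],0.02],
    [1,[5.7,4.3,-9.9],0.02],
    [1,[5.7,4.3,-10.8],0.02],
    [1,[5.7,4.3,-10.8],0.02],
    [1,[5.7,4.3,-10.8],0.02]
  ]
}}

```text
t: 2.28
tcp_pos: [475.5, -84.0, 223.7]
ee_rot: [[0.939, 0.343, 0.002], [0.343, -0.939, -0.001], [0.002, 0.002, -1.0]]
force: [-0.4, 0.3, 0.3]
finger_gap: -0.1
```

Run:
```python
from h import *
s=sense();print(s["t"],s["tcp_pos"],s["force"],s["dq"].round(3) if hasattr(s["dq"],"round") else s["dq"])
im=grab_frame("wrist");cv2.imwrite("pics/w2.png",cv2.resize(im[150:420,100:460],None,fx=2,fy=2)[:,:,::-1])
c=cam("wrist",s)
for k in("yellow","blue","green"):
    b=blobs(im,k,(0,0,560,420),130,40);print(k,b[:2],[atz(c,q[1:],44).round(1).tolist() for q in b[:1]])
```

```text
2.275 [475.54513247 -84.01161217 223.68907663] [-0.37883902  0.28593148  0.29447117] [ 0.007 -0.004  0.006 -0.002  0.    -0.   ]
yellow [(426, 285.6, 250.3), (6, 393.5, 15.2)] [[483.2, -81.5, 44.0]]
blue [(431, 365.6, 254.3), (1, 352.0, 248.0)] [[495.8, -123.0, 44.0]]
green [(334, 202.5, 258.8), (80, 226.6, 250.8)] [[462.9, -40.8, 44.0]]
```

View pics/w2.png

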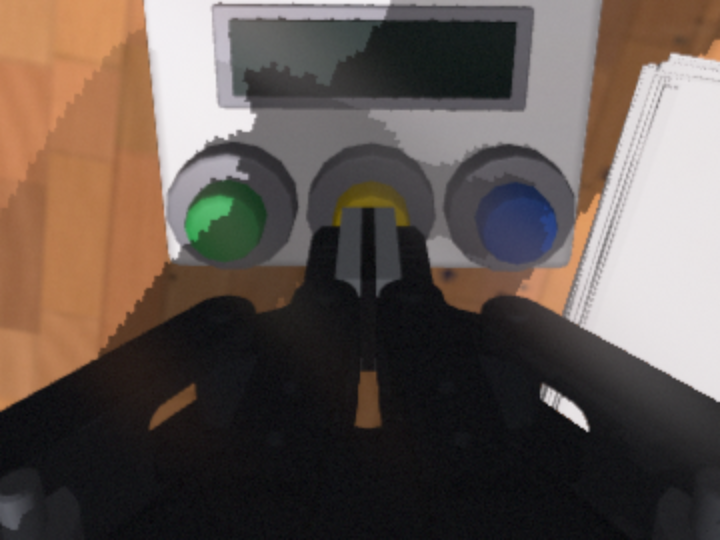

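Fingertips sit over the yellow cap, with the neighbours clear: green at crop (225,220), blue at (517,222). I'll press slowly.

Call:
{"fn": "drive_tool", "kwargs": {
  "deltas": [
    [1,[0,0,-0.6],0],
    [1,[0,0,-0.9],0],
    [1,[0,0,-1.1],0],
    [1,[0,0,-1.2],0],
    [1,[0,0,-1.2],0]
  ]
}}

```text
t: 2.95
tcp_pos: [475.7, -83.4, 211.4]
ee_rot: [[0.939, 0.345, 0.002], [0.345, -0.939, -0.001], [0.001, 0.002, -1.0]]
force: [1.3, -0.6, 4.7]
finger_gap: -0.2
```

Run:
```python
from h import *
s=sense();print(s["t"],s["tcp_pos"],s["force"])
```

```text
2.95 [475.72589162 -83.40135874 211.43133049] [ 1.25936078 -0.60769255  4.73067305]
```

Call:
{"fn": "drive_tool", "kwargs": {
  "deltas": [
    [1,[0,0,-0.1],0],
    [1,[0,0,-0.15],0],
    [1,[0,0,-0.15],0]
  ]
}}

```text
t: 3.32
tcp_pos: [475.7, -83.4, 211.3]
ee_rot: [[0.939, 0.345, 0.002], [0.345, -0.939, -0.001], [0.002, 0.002, -1.0]]
force: [-2.5, 0.6, 12.6]
finger_gap: -0.1
```

Yellow bottomed out: z stopped at 211.3 while the force rose to 12.6 N. Next is blue.

Call:
{"fn": "drive_tool", "kwargs": {
  "deltas": [
    [1,[0,0,1.0],0],
    [1,[0,0,2.0],0],
    [1,[1.4,-3.9,2.0],0],
    [1,[1.4,-3.9,2.0],0],
    [1,[1.4,-3.9,1.0],0],
    [1,[1.4,-3.9,0.4],0],
    [1,[1.4,-3.9,0.05],0],
    [1,[1.4,-3.9,0.0],0]
  ]
}}

```text
t: 4.32
tcp_pos: [488.7, -121.5, 211.2]
ee_rot: [[0.938, 0.345, -0.001], [0.345, -0.938, -0.0], [-0.001, 0.0, -1.0]]
force: [-6.5, 1.8, 15.8]
finger_gap: 0.3
```

Call:
{"fn": "drive_tool", "kwargs": {
  "deltas": [
    [1,[0,0,0],0],
    [1,[0,0,0],0]
  ]
}}

```text
t: 4.58
tcp_pos: [488.7, -121.4, 211.2]
ee_rot: [[0.938, 0.345, -0.001], [0.345, -0.938, -0.0], [-0.001, 0.0, -1.0]]
force: [-6.1, 1.5, 15.1]
finger_gap: 0.6
```

Call:
{"fn": "drive_tool", "kwargs": {
  "deltas": [
    [1,[0,0,1.2],0],
    [1,[0,0,2.4],0],
    [1,[-1.4,3.9,2.4],0],
    [1,[-2.8,7.7,2.4],0],
    [1,[-2.8,7.7,2.4],0],
    [1,[-2.8,7.7,1.2],0],
    [1,[-2.8,7.7,0.4],0],
    [1,[-2.8,7.7,0.0],0]
  ]
}}

```text
t: 5.58
tcp_pos: [461.6, -45.7, 210.9]
ee_rot: [[0.939, 0.344, 0.001], [0.344, -0.939, 0.0], [0.001, -0.0, -1.0]]
force: [-9.3, 2.9, 28.2]
finger_gap: 0.0
```

Call:
{"fn": "drive_tool", "kwargs": {
  "deltas": [
    [1,[0,0,0],0],
    [1,[0,0,0],0]
  ]
}}

```text
t: 5.82
tcp_pos: [461.5, -45.7, 211.2]
ee_rot: [[0.939, 0.344, 0.001], [0.344, -0.939, 0.0], [0.001, -0.0, -1.0]]
force: [-5.5, 2.1, 15.7]
finger_gap: -0.5
```

Run:
```python
from h import *
s=sense();print(s["t"],s["tcp_pos"],s["force"])
```

```text
5.825 [461.53562071 -45.69339529 211.22527323] [-5.49710281  2.07112034 15.70723165]
```

All three keys were pressed to their stops in order. Now I'll lift away and locate the clip.

Call:
{"fn": "drive_tool", "kwargs": {
  "deltas": [
    [1,[0,0,2],0],
    [1,[0,0,6],0.1],
    [1,[0,0,12],0.28],
    [0.5,[0,0,16],0.46],
    [0,[0,0,16],0.64],
    [0,[0,0,16],0.82],
    [0,[0,0,16],1.0],
    [0,[0,0,16],1.15]
  ]
}}

```text
t: 6.82
tcp_pos: [461.4, -46.0, 367.7]
ee_rot: [[0.065, 0.998, -0.002], [0.998, -0.065, 0.0], [0.0, -0.002, -1.0]]
force: [-0.2, 0.5, -0.2]
finger_gap: 85.2
```

Run:
```python
from h import *
s=sense();print(s["t"],s["tcp_pos"],s["finger_gap"],s["joints"])
ct=cam("top");cs=cam("scene")
print("clip",[atz(ct,p,117).round(1).tolist() for p in((282.6,228.2),(280.9,245))],[atz(cs,p,117).round(1).tolist() for p in((263.1,188),(268.6,197.7))])
# card top edge ends in top view crop (x/3.6+175,(y-310)/3.6+200)
print("card",[atz(ct,((x)/3.6+175,(y-310)/3.6+200),130).round(1).tolist() for x,y in((48,428),(205,376))])
im=grab_frame("wrist");cv2.imwrite("pics/w3.png",im[:,:,::-1])
```

```text
6.825 [461.3703309  -45.98108902 367.73995588] 85.17233830505421 [-2.44062185e-01 -1.16218323e-01 -1.34154060e-01  1.55438177e+00
 -2.10901109e-04  1.39205998e+00]
clip [[513.5, 87.8, 117.0], [474.9, 91.2, 117.0]] [[486.6, 86.5, 117.0], [523.2, 83.7, 117.0]]
card [[498.7, 300.3, 130.0], [532.9, 203.4, 130.0]]
```

View pics/w3.png

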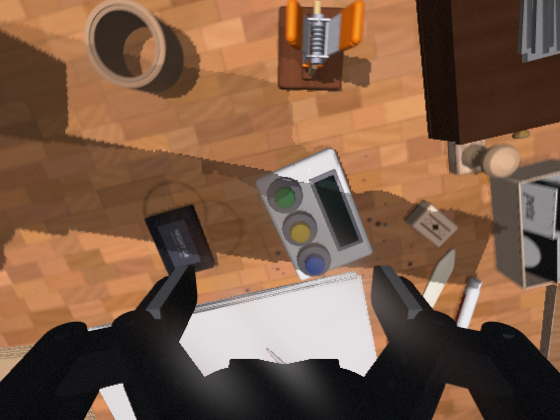

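The clip is at the top centre, with handles near (293,20) and (352,22). The coarse position is (497,88) with a yaw of about -0.08. The card's top edge comes out 103 mm long against the stated 100 mm, which agrees. I'll move closer to the clip.

Call:
{"fn": "drive_tool", "kwargs": {
  "deltas": [
    [0,[2,5,0],0],
    [0,[3.6,9.4,-1],-0.01],
    [0,[3.6,9.4,-1.5],-0.01],
    [0,[3.6,9.4,-1.5],-0.01],
    [0,[3.6,9.4,-1.5],-0.01]
  ]
}}

```text
t: 7.5
tcp_pos: [497.1, 47.8, 353.7]
ee_rot: [[0.081, 0.997, -0.0], [0.997, -0.081, -0.0], [-0.0, -0.0, -1.0]]
force: [0.8, 0.1, -1.2]
finger_gap: 85.3
```

Run:
```python
from h import *
s=sense();print(s["t"],s["tcp_pos"],np.round(s["ee_rot"],3).tolist())
np.savez("w4.npz",p=s["tcp_pos"],R=s["ee_rot"])
im=grab_frame("wrist");cv2.imwrite("pics/w4f.png",im[:,:,::-1])
print(blobs(im,"orange",(200,0,400,250),190),proj(cam("wrist",s),[497,88,117]))
cv2.imwrite("pics/w4.png",cv2.resize(im[0:280,100:473],None,fx=2.14,fy=2.14,interpolation=2)[:,:,::-1])
```

```text
7.5 [497.09301755  47.7517489  353.73012448] [[0.081, 0.997, -0.0], [0.997, -0.081, -0.0], [-0.0, -0.0, -1.0]]
[(595, 304.9, 172.7), (402, 249.5, 169.4), (12, 287.2, 145.2)] [279.68482996 174.06186738]
```

View pics/w4.png

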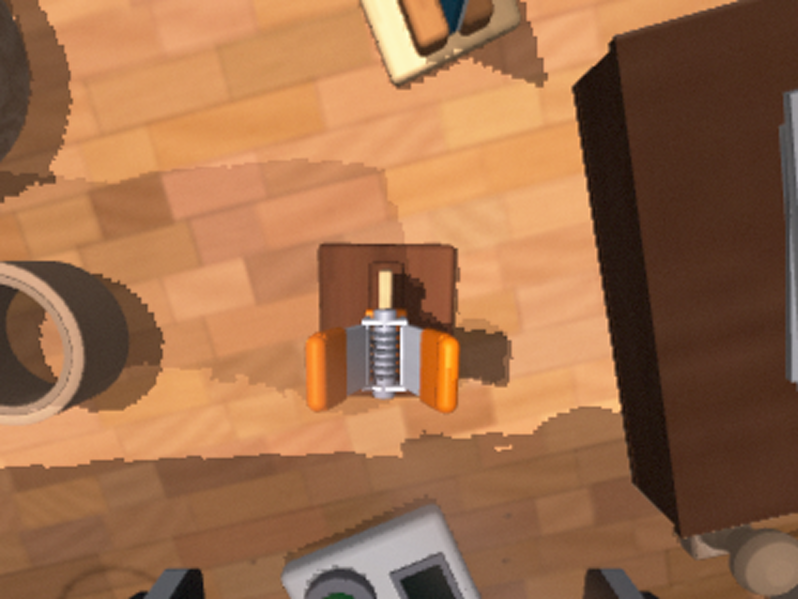

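The crop shows both end bars upright in the image, centred at (317,371) and (448,371), so the tool's yaw already matches the clip. Now the world positions.

Run:
```python
from h import *
d=np.load("w4.npz");c=cam("wrist",dict(tcp_pos=d["p"],ee_rot=d["R"]))
f=lambda p,z:atz(c,(p[0]/2.14+100,p[1]/2.14),z)
a,b=f((317,371),118),f((448,371),118);print(a,b,np.linalg.norm(a-b),(a+b)/2,np.arctan2(*(b-a)[[1,0]]))
o1,o2=f((306.5,371),117),f((459.5,371),117);print("outer",np.linalg.norm(o1-o2),"barlen",np.linalg.norm(f((317,331),118)-f((317,412),118)))
print("barrel",f((384,355),76))
q=[f(p,12) for p in((318,244),(458,244))];print("foot back corners",q,np.arctan2(*(q[1]-q[0])[[1,0]]))
```

```text
[475.49649283  90.3987801  118.        ] [517.34717304  87.01247111 118.        ] 41.98745673217223 [496.42183293  88.70562561 118.        ] -0.08073817944475724
outer 49.277912671363175 barlen 26.163138837662085
barrel [496.27351267  87.63658812  76.        ]
foot back corners [array([468.76117452, 131.4726719 ,  12.        ]), array([532.84776677, 126.29584178,  12.        ])] -0.08060366267667468
```

The bars are 42.0 mm apart and 49.3 mm over their outer faces, both as specified. The centre is (496.4,88.5), yaw -0.081. I'll go down around the handles.

Call:
{"fn": "drive_tool", "kwargs": {
  "deltas": [
    [0,[-0.05,2.5,0],0],
    [0,[-0.05,4.05,-1],0],
    [0,[-0.05,4.05,-4],0],
    [0,[-0.05,4.05,-7],0],
    [0,[-0.05,4.05,-8.6],0],
    [0,[-0.05,4.05,-8.6],0],
    [0,[-0.05,4.05,-8.6],0]
  ],
  "grip_force": 40
}}

```text
t: 8.43
tcp_pos: [497.2, 89.3, 268.9]
ee_rot: [[0.079, 0.997, 0.002], [0.997, -0.079, 0.0], [0.0, 0.002, -1.0]]
force: [0.2, 0.8, 1.1]
finger_gap: 85.8
```

Run:
```python
from h import *
s=sense();print(s["t"],s["tcp_pos"],s["force"])
im=grab_frame("wrist");c=cam("scene");S=grab_frame("scene")
a=cv2.resize(im[140:420,100:460],(540,420),interpolation=2)
b=cv2.resize(S[160:240,235:335],(250,200),interpolation=2)
o=np.zeros((420,800,3),np.uint8);o[:,:540]=a;o[:200,545:795]=b;cv2.imwrite("pics/w5.png",o[:,:,::-1])
```

```text
8.425 [497.15980218  89.26581284 268.86124252] [0.2065144  0.80160697 1.07985802]
```

View pics/w5.png

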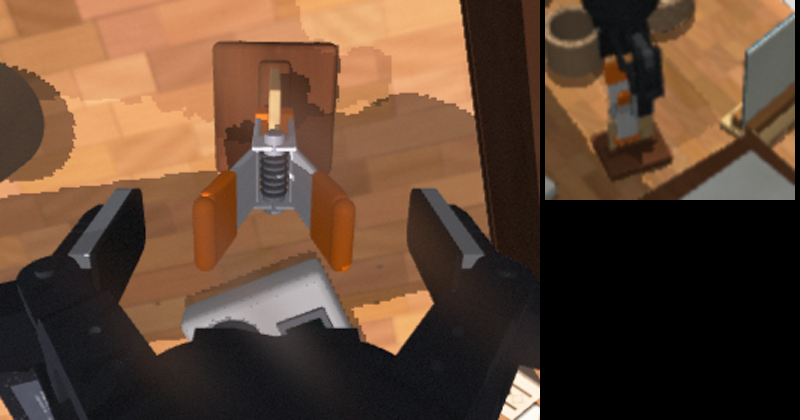

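The handles stand centred between the pads, with bars at (214,220) and (334,220), and the pads flank them at the right height. I'll squeeze, rising slightly as the bar ends rise.

Call:
{"fn": "drive_tool", "kwargs": {
  "deltas": [
    [0.3,[-0.07,-0.06,0],0],
    [0.45,[-0.07,-0.06,0],0],
    [0.52,[-0.07,-0.06,0.1],0],
    [0.6,[-0.07,-0.06,0.3],0],
    [0.68,[-0.07,-0.06,0.5],0],
    [0.76,[-0.07,-0.06,0.65],0],
    [1,[-0.07,-0.06,0.7],0],
    [1,[-0.07,-0.06,0.7],0]
  ],
  "grip_force": 40
}}

```text
t: 9.52
tcp_pos: [496.0, 88.8, 274.8]
ee_rot: [[0.079, 0.997, 0.0], [0.997, -0.079, 0.0], [0.0, 0.0, -1.0]]
force: [-0.1, -0.9, -1.2]
finger_gap: 17.5
```

Run:
```python
from h import *
s=sense();print(s["t"],s["tcp_pos"],s["force"],s["torque"],s["finger_gap"])
im=grab_frame("wrist");S=grab_frame("scene")
a=cv2.resize(im[140:420,100:460],(540,420),interpolation=2)
b=cv2.resize(S[160:240,235:335],(250,200),interpolation=2)
o=np.zeros((420,800,3),np.uint8);o[:,:540]=a;o[:200,545:795]=b;cv2.imwrite("pics/w6.png",o[:,:,::-1])
```

```text
9.525 [495.9849512   88.76758333 274.77058985] [-0.14546708 -0.88822026 -1.19866895] [ 0.02876792 -0.00627526  0.03466972] 17.470623588369502
```

View pics/w6.png

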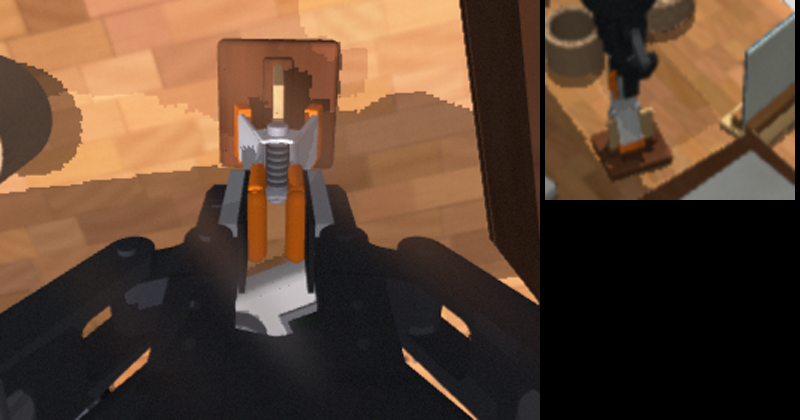

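The clip is squeezed to its stop: finger gap 17.5 mm, bars upright at (257,212) and (295,212), jaws spread either side of the rib. I'll lift straight up.

Call:
{"fn": "drive_tool", "kwargs": {
  "deltas": [
    [1,[0,0,0.5],0],
    [1,[0,0,2],0],
    [1,[0,0,4],0],
    [1,[0,0,6],0],
    [1,[0,0,8],0],
    [1,[0,0,10.5],0],
    [1,[0,0,12.5],0],
    [1,[0,0,12.5],0]
  ]
}}

```text
t: 10.62
tcp_pos: [496.5, 88.8, 402.9]
ee_rot: [[0.079, 0.997, 0.006], [0.997, -0.079, 0.0], [0.001, 0.006, -1.0]]
force: [0.2, -0.0, -0.8]
finger_gap: 17.8
```

Call:
{"fn": "drive_tool", "kwargs": {
  "deltas": [
    [1,[0.5,1.5,0],0.07],
    [1,[1.2,4,0],0.14],
    [1,[2,6.5,0],0.21],
    [1,[2.8,9,0],0.28],
    [1,[3.4,11,0],0.35],
    [1,[3.7,11.6,0],0.42],
    [1,[3.7,11.6,0],0.42],
    [1,[3.7,11.6,0],0.42]
  ]
}}

```text
t: 11.62
tcp_pos: [532.9, 204.5, 399.5]
ee_rot: [[-0.334, 0.943, -0.001], [0.943, 0.334, -0.0], [-0.0, -0.001, -1.0]]
force: [-0.9, -1.1, -0.1]
finger_gap: 18.2
```

Run:
```python
from h import *
s=sense();print(s["t"],s["tcp_pos"],np.round(s["ee_rot"],3).tolist(),s["force"],s["finger_gap"])
np.savez("w7.npz",p=s["tcp_pos"],R=s["ee_rot"])
im=grab_frame("wrist");cv2.imwrite("pics/w7f.png",im[:,:,::-1])
S=grab_frame("scene");cv2.imwrite("pics/s7f.png",S[:,:,::-1])
print(proj(cam("wrist",s),[516,252,130]))
a=cv2.resize(im[60:340,140:420],(560,560),interpolation=2)
b=cv2.resize(S[110:230,250:350],(235,282),interpolation=2)
o=np.zeros((560,800,3),np.uint8);o[:,:560]=a;o[:282,562:797]=b;cv2.imwrite("pics/w7.png",o[:,:,::-1])
```

```text
11.625 [532.8718368  204.54648746 399.48860727] [[-0.334, 0.943, -0.001], [0.943, 0.334, -0.0], [-0.0, -0.001, -1.0]] [-0.91873232 -1.14640777 -0.10399127] 18.163618726552684
[283.986429   154.07848217]
```

View pics/w7.png

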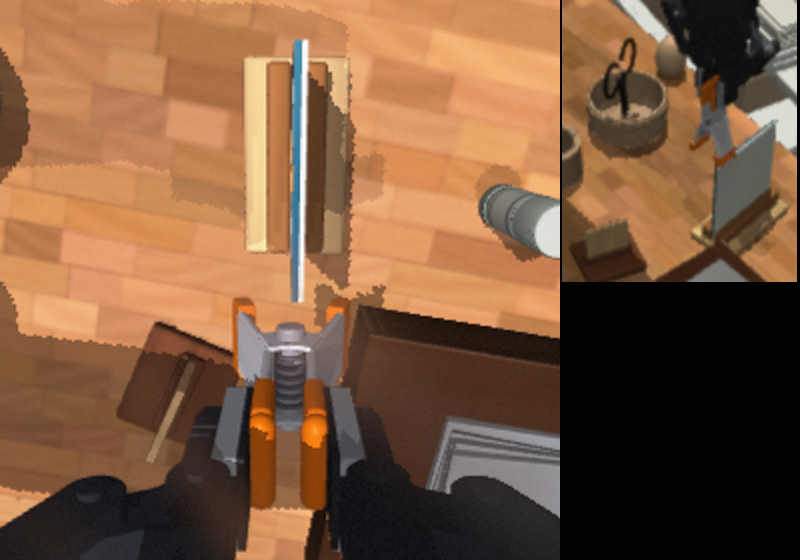

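The clip is held with its jaws wide apart, at (243,340) and (338,340). The card's top edge runs from about (304,40) to (299,302), almost vertical in the image. I'll refine it from the pixel profiles.

Run:
```python
from h import *
d=np.load("w7.npz");c=cam("wrist",dict(tcp_pos=d["p"],ee_rot=d["R"]))
im=cv2.imread("pics/w7f.png")[:,:,::-1]
for v in(82,100,130,150,180,205): print(v,[tuple(int(x) for x in im[v,u]) for u in range(285,296)])
print([ (v,im[v,290].tolist()) for v in range(76,84)],[ (v,im[v,290].tolist(),im[v,289].tolist()) for v in range(205,214)])
# light-strip centroid per row (bluish/white, not wood): B>=R
pts=[]
for v in range(84,208):
    r=im[v,280:300].astype(int);m=(r.min(1)>150)&(r[:,2]>=r[:,0]-12)
    if m.sum()>=2: pts.append((np.where(m)[0].mean()+280,v,m.sum()))
pts=np.array(pts);k=np.polyfit(pts[:,1],pts[:,0],1);print(len(pts),pts[:,2].mean(),k,np.abs(pts[:,0]-np.polyval(k,pts[:,1])).max())
for v0,v1 in((80,211),):
    A,B=[atz(c,(np.polyval(k,v),v),130) for v in(v0,v1)];M=(A+B)/2
    print(A,B,np.linalg.norm(A-B),"mid",M,"yaw",np.arctan2(-(A-B)[0],(A-B)[1]),"tool yaw",np.arctan2(d["R"][1,0],d["R"][0,0])-np.pi/2)
```

```text
82 [(214, 145, 99), (176, 128, 95), (99, 141, 165), (77, 144, 178), (78, 145, 178), (78, 146, 178), (242, 242, 243), (250, 248, 248), (245, 238, 234), (218, 166, 136), (205, 141, 96)]
100 [(108, 71, 42), (121, 136, 144), (83, 141, 169), (72, 140, 173), (71, 139, 172), (116, 168, 193), (243, 242, 243), (250, 248, 248), (211, 195, 187), (119, 95, 80), (94, 62, 37)]
130 [(190, 143, 100), (131, 147, 159), (72, 134, 163), (61, 130, 163), (61, 131, 163), (210, 223, 230), (247, 246, 246), (250, 248, 248), (158, 143, 136), (94, 60, 36), (95, 61, 35)]
150 [(231, 165, 104), (154, 140, 125), (72, 125, 150), (55, 122, 155), (51, 121, 152), (238, 239, 238), (247, 247, 245), (205, 193, 183), (117, 93, 77), (92, 60, 37), (91, 61, 36)]
180 [(126, 133, 137), (83, 122, 145), (68, 117, 144), (66, 114, 144), (145, 174, 190), (235, 235, 234), (242, 240, 238), (147, 132, 123), (97, 62, 39), (99, 65, 40), (101, 67, 42)]
205 [(174, 144, 118), (115, 120, 129), (105, 115, 133), (103, 115, 133), (191, 195, 197), (234, 230, 226), (234, 211, 185), (229, 173, 121), (228, 165, 105), (228, 165, 106), (227, 161, 105)]
[(76, [195, 131, 84]), (77, [196, 132, 87]), (78, [198, 133, 87]), (79, [187, 136, 108]), (80, [104, 144, 161]), (81, [78, 145, 178]), (82, [78, 146, 178]), (83, [76, 145, 177])] [(205, [234, 230, 226], [191, 195, 197]), (206, [235, 230, 227], [193, 195, 198]), (207, [234, 229, 225], [191, 194, 197]), (208, [235, 229, 226], [202, 202, 202]), (209, [240, 235, 232], [231, 226, 223]), (210, [241, 233, 226], [233, 224, 216]), (211, [231, 182, 135], [227, 177, 131]), (212, [224, 159, 104], [222, 157, 102]), (213, [215, 148, 96], [213, 146, 96])]
123 2.4715447154471546 [-1.84859523e-02  2.93247908e+02] 1.6217307995253805
[503.45994482 304.33231417 130.        ] [535.79881873 209.53138987 130.        ] 100.16495401864432 mid [519.62938177 256.93185202 130.        ] yaw 0.3287457231913764 tool yaw 0.3402008559942149
```

Card edge: 100.2 mm long, as it should be. The middle of its thickness is at about (518.5,256.5) and the yaw is about 0.327. I'll move over it at height, then check before lowering.

Call:
{"fn": "drive_tool", "kwargs": {
  "deltas": [
    [1,[-0.3,1.2,0],0],
    [1,[-0.7,2.6,0],-0.01],
    [1,[-1.1,4.0,0],-0.013],
    [1,[-1.4,5.0,0],-0.013],
    [1,[-1.45,5.2,0],-0.013],
    [1,[-1.45,5.2,0],-0.013],
    [1,[-1.45,5.2,0],-0.013]
  ]
}}

```text
t: 12.6
tcp_pos: [518.6, 256.5, 399.7]
ee_rot: [[-0.322, 0.947, 0.0], [0.947, 0.322, -0.0], [-0.0, -0.0, -1.0]]
force: [0.3, -0.1, -0.5]
finger_gap: 17.8
```

Run:
```python
from h import *
s=sense();print(s["t"],s["tcp_pos"],np.arctan2(s["ee_rot"][1][0],s["ee_rot"][0][0])-np.pi/2,s["force"],s["finger_gap"])
c=cam("wrist",s)
im=grab_frame("wrist");cv2.imwrite("pics/w8f.png",im[:,:,::-1]);S=grab_frame("scene");T=grab_frame("top")
m=(518.5,256.5);y=np.array([-np.sin(.327),np.cos(.327)])
for k in(0,25,50): print(k,proj(c,[*(m+k*y),130]).round(1))
for p in((m+50*y),m-50*y): print("proj top",proj(cam("top"),[*p,130]).round(1))
a=cv2.resize(im[120:320,200:370],(510,600),interpolation=2)
b=cv2.resize(S[110:230,270:370],(250,300),interpolation=2);t=cv2.resize(T[180:280,170:255],(255,300),interpolation=2)
o=np.zeros((600,770,3),np.uint8);o[:,:510]=a;o[:300,515:765]=b;o[300:,515:770]=t;cv2.imwrite("pics/w8.png",o[:,:,::-1])
```

```text
12.6 [518.59584393 256.47522049 399.6861634 ] 0.3275464048818133 [ 0.31760879 -0.13068904 -0.53982686] 17.80258998946144
0 [283.7 215.1]
25 [283.7 185.7]
50 [283.8 154.4]
proj top [186.8 231.1]
proj top [229.4 217.6]
```

View pics/w8.png

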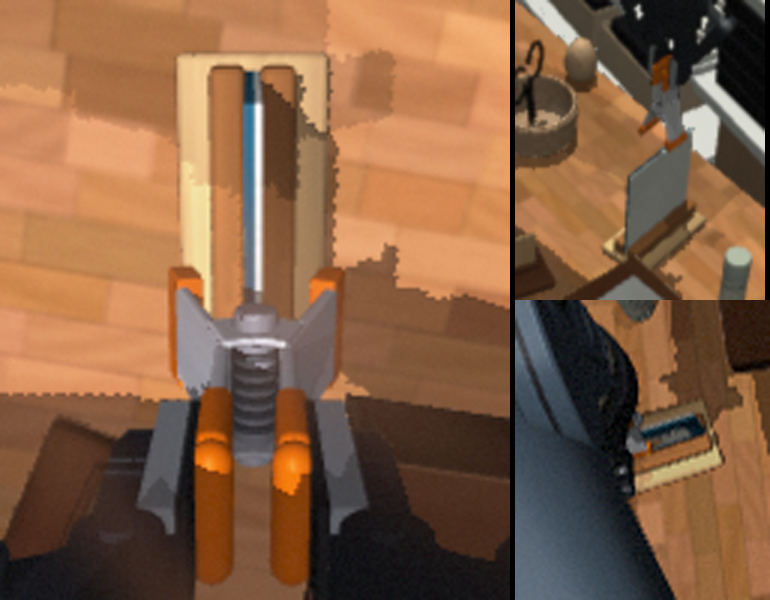

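The clip hangs centred over the card. The card's top spans columns 243–262 of the crop, and the jaws are at 172 and 342, so there is about a 0.7 mm offset to trim. The clip's height in the grip is still uncertain by a few mm, so I'll check it in the scene view relative to the card corners.

Run:
```python
from h import *
c=cam("scene");m=np.array((518.6,256.5));y=np.array([-np.sin(.327),np.cos(.327)]);x=np.array([y[1],-y[0]])
S=grab_frame("scene")
print("card corners pred",proj(c,[*(m+50*y),130]).round(1),proj(c,[*(m-50*y),130]).round(1),"obs ~ (340.4,162),(314.8,182.8)")
for z in(150,155,160,165): print(z,"near tip",proj(c,[*(m-17*x),z]).round(1),"far tip",proj(c,[*(m+17*x),z]).round(1))
hs=cv2.cvtColor(np.ascontiguousarray(S[130:180,305:350]),cv2.COLOR_RGB2HSV)
n,l,st,ce=cv2.connectedComponentsWithStats(cv2.inRange(hs,(5,170,80),(17,255,255)))
for i in range(1,n):
    if st[i,4]>5: print(st[i,:4]+[305,130,0,0],st[i,4],ce[i].round(1)+[305,130])
mc=(S[150:200,305:350].astype(int));g=(abs(mc[...,0]-mc[...,2])<40)&(mc.sum(2)>260)
for v in range(155,190,3): r=np.where(g[v-150])[0]; print(v,(r.min()+305,r.max()+305) if len(r) else None,end=" ")
for u in range(312,345,3): print(u,[int(S[v,u].astype(int).sum()) for v in range(155,188)])
```

```text
card corners pred [339.9 160.1] [314.9 179.8] obs ~ (340.4,162),(314.8,182.8)
150 near tip [323. 161.] far tip [333.3 167.2]
155 near tip [323.1 159.5] far tip [333.4 165.7]
160 near tip [323.2 158.1] far tip [333.6 164.3]
165 near tip [323.3 156.6] far tip [333.7 162.8]
[325 132   7  14] 62 [328.  138.6]
[319 157   8   7] 20 [322.2 160.3]
[330 164   9   6] 22 [333.5 166.5]
155 (np.int64(329), np.int64(349)) 158 (np.int64(328), np.int64(349)) 161 (np.int64(330), np.int64(349)) 164 (np.int64(331), np.int64(349)) 167 (np.int64(337), np.int64(349)) 170 (np.int64(328), np.int64(349)) 173 (np.int64(325), np.int64(349)) 176 (np.int64(321), np.int64(339)) 179 (np.int64(316), np.int64(338)) 182 (np.int64(316), np.int64(338)) 185 (np.int64(316), np.int64(338)) 188 (np.int64(316), np.int64(338)) 312 [362, 364, 356, 336, 314, 301, 295, 296, 298, 295, 293, 299, 301, 305, 319, 323, 315, 314, 313, 321, 322, 325, 338, 347, 346, 347, 360, 392, 395, 369, 365, 394, 429]
315 [417, 372, 336, 326, 322, 317, 314, 309, 301, 299, 295, 297, 299, 308, 315, 326, 331, 328, 321, 314, 315, 320, 328, 326, 318, 238
[... 866 characters left out ...]
 277, 279, 274, 276]
333 [282, 279, 282, 279, 279, 281, 280, 301, 306, 308, 280, 225, 189, 194, 233, 264, 275, 275, 275, 277, 272, 273, 273, 272, 269, 274, 274, 274, 274, 271, 271, 271, 271]
336 [260, 319, 356, 364, 359, 303, 295, 287, 248, 205, 180, 197, 227, 262, 274, 274, 274, 277, 274, 271, 277, 276, 275, 272, 274, 270, 271, 268, 271, 268, 270, 269, 272]
339 [609, 645, 650, 649, 649, 630, 448, 407, 321, 277, 274, 275, 273, 273, 282, 282, 278, 279, 277, 279, 279, 281, 285, 289, 291, 295, 299, 299, 305, 312, 321, 322, 320]
342 [647, 650, 648, 650, 650, 647, 633, 644, 651, 650, 650, 650, 648, 650, 633, 427, 348, 315, 307, 304, 303, 304, 310, 325, 316, 313, 311, 309, 314, 308, 316, 325, 337]
```

The scene view puts the jaw pads' centre near 155 mm, so the tips are at about 152–155, as expected from the lift. Lowering 45 mm puts the card edge about 20 mm inside the jaws.

Call:
{"fn": "drive_tool", "kwargs": {
  "deltas": [
    [1,[-0.07,-0.02,0],0],
    [1,[-0.07,-0.02,-0.6],0],
    [1,[-0.07,-0.02,-1.4],0],
    [1,[-0.07,-0.02,-2.2],0],
    [1,[-0.07,-0.02,-3.0],0],
    [1,[-0.07,-0.02,-3.8],0],
    [1,[-0.07,-0.02,-4.4],0],
    [1,[-0.07,-0.02,-4.5],0]
  ]
}}

```text
t: 13.8
tcp_pos: [517.6, 256.5, 354.0]
ee_rot: [[-0.322, 0.947, -0.001], [0.947, 0.322, -0.0], [-0.0, -0.001, -1.0]]
force: [0.0, -0.2, -0.7]
finger_gap: 17.6
```

Call:
{"fn": "drive_tool", "kwargs": {
  "deltas": [
    [1,[0,0,0],0],
    [1,[0,0,0],0],
    [1,[0,0,0],0]
  ]
}}

```text
t: 14.18
tcp_pos: [517.9, 256.6, 355.1]
ee_rot: [[-0.322, 0.947, 0.001], [0.947, 0.322, 0.0], [-0.0, 0.001, -1.0]]
force: [0.7, 0.1, -1.5]
finger_gap: 17.5
```

Run:
```python
from h import *
s=sense();print(s["t"],s["tcp_pos"],np.arctan2(s["ee_rot"][1][0],s["ee_rot"][0][0])-np.pi/2,s["force"],s["torque"],s["finger_gap"])
im=grab_frame("wrist");S=grab_frame("scene");T=grab_frame("top")
a=cv2.resize(im[120:320,200:370],(510,600),interpolation=2)
b=cv2.resize(S[130:206,295:358],(250,300),interpolation=2);t=cv2.resize(S[170:270,170:270],(255,300),interpolation=2)
o=np.zeros((600,770,3),np.uint8);o[:,:510]=a;o[:300,515:765]=b;o[300:,515:770]=t;cv2.imwrite("pics/w9.png",o[:,:,::-1])
```

```text
14.175 [517.86436844 256.59077296 355.12410359] 0.32798655348518446 [ 0.73014072  0.05129665 -1.50438632] [ 0.02243948  0.03317771 -0.03820999] 17.544837449480916
```

View pics/w9.png

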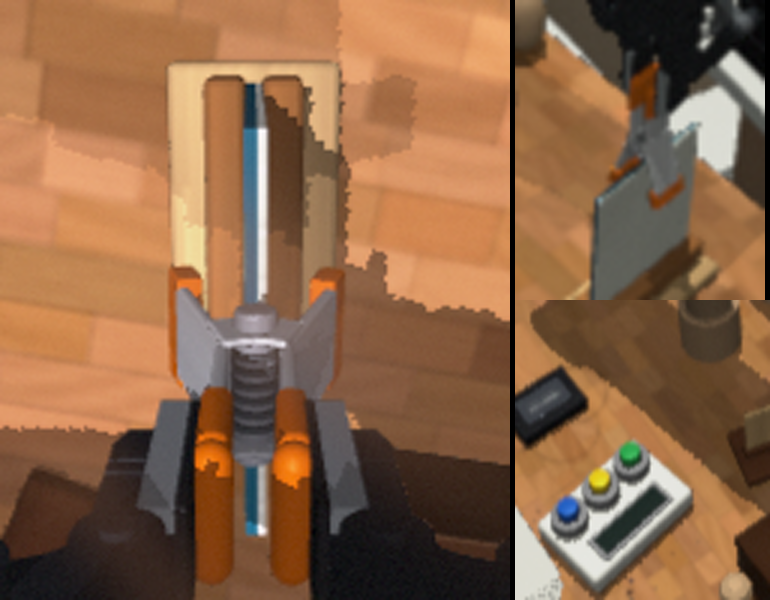

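The last view agrees on every point:
- **Alignment:** the card (columns 243–268) runs midway between the jaws (170 and 344) and parallel to them.
- **Depth:** in the scene view the far jaw tip projects to z of about 110, so the card's edge is about 20 mm inside the jaws.
- **Contact:** the tool force is near zero.

I'm handing the job in.

```bash
python3 -c "
from workcell import *
print(sign_off());s=sense();print(s['t'],s['finger_gap'],s['force'])"
```

```text
the job is handed in; nothing more can be done
None
the job is handed in; nothing more can be done
```

The job is handed in at about 14 s. The timer keys are pressed in order, and the spring clip is held open over the middle of the card without touching it. No verdict was given.

- **Keys:** I pressed yellow, then blue, then green. Each stopped at the same height with 12–28 N on the tool, well above the 4 N needed. They are all up again in the last picture.
- **Clip:** I squeezed it to its stop with the grip set at 40 N, and the finger gap read about 17.5 mm. I had expected 20 mm, which may be pad compression. I then lifted it straight off its rest and lowered it over the card.
- **Last checks:**
  - The clip is centred on the card to within about 1 mm, and its yaw was 0.328 against the card's measured 0.327.
  - The card's edge stands about 20 mm inside the jaws.
  - The force on the tool was about 1.5 N, close to the noise, so nothing is touching the card.
- **Disagreements:**
  - The scene camera's heights were about 8 mm off when I triangulated the keys, so I used the wrist camera for positions and the scene camera for relative checks.
  - A rough wrist reading had put the jaw tips 5–10 mm higher than the scene view did. The jaw depth rests mainly on the scene view and the lift distance.

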